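# Lower the rotary evaporator's flask into its bath

## Task

Lower the flask of the rotary evaporator into its empty heating bath: with the fingertips, without taking hold of anything, press the pawl's thumb plate all the way down so that the ratchet is free, keep it pressed and push the lift arm down to its lower stop, then let go so that the pawl springs back into the rack. Keep off the glass, do not lift the arm, and leave the beaker, conical flask and bottle where they stand.

Things in the scene. Friction and masses are not known exactly. Their poses are not given: they have to be found in the camera images.
- rotavap: Rotary evaporator, fixed: white foot 460 x 240 x 40 mm, aluminium column 50 x 50 mm, 480 mm tall, round white bath (190 mm across, rim 165 mm high). Origin on the bench under the column's axis; own +x points from column to bath (bath centre 280 mm), own -x along the lift arm. The column's -x face bears a steel saw-tooth rack (14 mm pitch, 6 mm deep) for the pawl.
- lift (a joint): Slide of the carriage (head, glass, lift arm, pawl) on the column, m, growing downwards: 0.12 at the lower stop, starts at 0 to 0.03, -0.03 at the upper stop. Counterbalanced and stiff: with the pawl free it moves at a push of about 6 to 13 N on the thumb plate and stays where it is left. With the pawl in the rack it goes down no further than the next tooth, at most 14 mm.
- pawl (a joint): Steel bell-crank pawl on the carriage, its pin 40 mm from the column's axis (rad): 0 with its nose in the rack (up to 0.15 riding on a tooth), 0.20 pressed down to its stop, free of the teeth above 0.16. A spring (3 N at the thumb plate, 5 N fully pressed) returns it when let go. It travels with the carriage, so the plate must be followed down to stay pressed.
- thumb_plate (a point): Centre of the top of the pawl's thumb plate: black ribbed rubber on steel, 44 mm along the arm, 40 mm across, 149 mm from the column's axis along the rotavap's -x, about 320 mm above the bench with lift and pawl at 0. Sinks 22 mm as the pawl is pressed fully (from 0.1 rad tilted up to 0.1 rad down), then with the lift. Free space above.
- glassware: All the glass on the carriage, moving with it: round evaporating flask (85 mm, centre at x = 290 mm of the rotavap, 268 mm above the bench with the lift at 0), upright condenser (58 mm diameter, up to 645 mm high) and receiving flask under it, both at x = 85, y = 88 mm. Origin and axes as the rotavap's, lowered by the lift value. Not to be touched.
- beaker: Loose glass beaker, 68 mm across, 90 mm tall, open, upright on the bench; origin at the centre of its underside. To be left alone.
- conical_flask: Loose conical glass flask, 80 mm across its foot, 36 mm at the mouth, 120 mm tall; origin at the centre of its underside. To be left alone.
- bottle: Loose amber reagent bottle with a cap, 66 mm across, 140 mm tall; origin at the centre of its underside. To be left alone.
- grip (a point): Centre of the lift arm's black round grip (30 mm diameter, 34 mm long, lying along the arm), 198 mm from the column's axis along the rotavap's -x, 278 mm above the bench with the lift at 0. The arm is an aluminium bar 24 mm wide under the pawl's tail and thumb plate. A push on the grip alone leaves the pawl in the rack and the arm locked.

How it is judged (in metres and radians):
On the way, in this order (a step that is already met when the one before it is completed fails the run):
1. the pawl is pressed free of the rack while the arm is still up (value of joint pawl above 0.165 rad and value of joint lift below 0.07 m), for 0.05 s.
2. the arm is pushed down to its lower stop (value of joint lift above 0.115 m), for 0.1 s.
At the end, for the whole second after the job is handed in: The lift is at rest within 5 mm of its lower stop (above 0.115 m), the pawl is let go and back in the rack (below 0.09 rad), and beaker, conical flask and bottle stand upright within 15 mm of where they were (value of joint lift above 0.115 m and value of joint pawl below 0.09 rad and velocity of joint lift between -0.01 and 0.01 m/s and distance of each of beaker, conical_flask, bottle from where it was at the start of the episode below 0.015 m and angle between each of beaker, conical_flask, bottle's own z axis and vertical below 0.1 rad); the robot touches nothing.
It fails at once if the arm is lifted above its starting range (lift below -0.005) instead of being pushed down (value of joint lift below -0.005 m).
It fails at once if the robot presses on the glass of the evaporator with more than 2 N (contact force between any of the arm, the fingers and glassware above 2 N).
It fails at once if the beaker, conical flask or bottle is knocked, lifted or carried more than 25 mm (distance of any of beaker, conical_flask, bottle from where it was at the start of the episode above 0.025 m).
It fails at once if the thumb plate or the arm's grip is taken between the fingers (distance between the grasp point and thumb_plate below 0.01 m or distance between the grasp point and grip below 0.012 m).
It also fails if it takes over 48 s, if anything falls off the work surface, if the arm or the gripper's body presses on something with over 40 N, if the wrist force passes 120 N, or if a joint passes its speed limit or range.

## Robot

A 7-joint arm with a two-finger parallel gripper is mounted at the origin on the work surface. World frame = base frame: x ahead of the robot, y to its left, z up, the work surface at z = 0. Lengths are in m, angles in degrees, forces in N, time in s.
With the tool pointing down it reaches from about 0.4 to 0.85 m from the base axis. Payload 4.5 kg.
Tool frame: the origin (TCP) lies midway between the tips of the shut fingers; the grasp point (between the pads) lies 19 mm behind it; z points along the fingers, y is the line along which they close (so a half turn about z gives the same grasp; the last joint's range is limited). The gripper opens to 85 mm and grips with 20 to 120 N. Pads are 22 mm wide; open, the fingers measure 114 mm over their backs; the gripper's body (76 mm by 85 mm) begins 54 mm behind the grasp point. The pads swing forward as they close: fully open they stand 13 mm farther back than shut.
Start: joints at [-67.678, 39.483, -11.15, 89.685, 9.013, 51.709, -12.324], TCP at [0.218, 0.586, 0.231] pointing down, gripper open.
Joint ranges: [-172.22, 172.22], [-26.19, 119.32], [-84.43, 86.54], [7.71, 146.69], [-57.33, 237.33], [2.42, 119.75], [-152.13, 152.13]. Speed limits (degrees/s): [147.25, 147.25, 180, 180, 180, 180, 180].

## Interface

Orientations are given as [roll, pitch, yaw] about the fixed x, y, z axes, in that order (R = Rz(yaw) Ry(pitch) Rx(roll)).
In Python, from cell import manip gives the robot as it stands. The module is installed in compiled form; this text tells all that it offers. Calls block until the motion is done:
- manip.move_pose(position, orientation): joint-space move of the TCP to a pose.
- manip.servo_line(position, feed=0.15, rotation=None, max_force=None): straight line of the TCP; rotation=None keeps the orientation; feed is the mean speed in m/s. With max_force (N) it stops when the force on the tool has changed by that much, and returns True; else False.
- manip.move_j(angles): joint-space move.
- manip.open_gripper() and manip.clamp(newtons=None): open the fingers fully, or close them until they stop; newtons is the grip in N (None keeps the last).
- manip.pause(seconds).
- manip.inverse_kinematics(position, orientation): joint angles nearest the present ones, or None.
- manip.get_obs(): the state.
- manip.camera(name): name is "scene" or "side" or "wrist"; returns a dict with "pixels" (384x512x3 uint8, red, green, blue), "intrinsics" (3x3 intrinsics, pixels), "k1" (the pictures are not rectified: a ray, as slopes to the right and down, at radius r is drawn at 1 + k1 r^2 times it, then the intrinsics apply), "extrinsics" (4x4, takes a point from camera to world coordinates); the wrist camera has in their place "T_tool_cam" (4x4, takes a point from camera to tool coordinates, whose origin is the TCP and whose axes are the flange's). Camera axes: x right, y down, z forward; pixel columns grow to the right and rows downward; lengths in m; the calibration is good to about 2 mm. A picture is of the moment at which its call begins: read the wrist's pose just before it. There is no depth.
A pose or a line that the arm cannot do raises manip.MotionError and nothing moves.
- manip.sign_off(): hands the job in, once; it reports no verdict.
The state is a dict: "time": time; "q": joint angles; "joint_vel": joint speeds; "effort": joint torques, N m; "eef_pos": TCP position; "orientation": TCP orientation; "force": force on the tool from outside, world axes, zero at the start; "torque": the same for the moment, N m; "width": opening from 0.0 (shut) to 1.0 (fully open).
Only numpy, scipy, OpenCV 4.12 (cv2) and the standard library are available. Lean on these libraries where they do the work, as an engineer would, in place of code of your own. Each camera call takes 0.05 s, during which the arm holds its last target. There are 200 camera calls.

## Working session

There is one attempt and no reset: what is moved stays moved. The work goes in short steps, each a Python script; the robot and the scene stay as the last script left them, time stands still between calls to the robot, and variables do not carry over. Pictures are saved under pics/ and viewed, on a budget of 10 in all, crops included, one or two more only if the job needs it, and the job is handed in when it is done.

```bash
mkdir -p pics; python3 - <<'E'
from cell import manip
import cv2,pickle
d={}
for n in ["scene","side"]:
    c=manip.camera(n); d[n]=c
    cv2.imwrite(f"pics/{n}0.png",cv2.resize(c["pixels"][:,:,::-1],None,fx=1.5,fy=1.5,interpolation=cv2.INTER_CUBIC))
    print(n,c["intrinsics"],c["k1"],c["extrinsics"])
pickle.dump(d,open("d.pkl","wb"))
o=manip.get_obs();print(o)
E
```

```text
scene [[437.31242503   0.         260.10667964]
 [  0.         437.31242503 192.70824608]
 [  0.           0.           1.        ]] -0.13255192663593612 [[ 0.98730654 -0.13000532  0.09123822  0.45218808]
 [-0.15853779 -0.77206973  0.61544626 -0.53673635]
 [-0.00956902 -0.62209882 -0.78288025  0.94003856]
 [ 0.          0.          0.          1.        ]]
side [[435.54441792   0.         251.10671072]
 [  0.         435.54441792 196.54201493]
 [  0.           0.           1.        ]] 0.019853317329358494 [[ 0.70640849 -0.49965003  0.50133511  0.08707369]
 [-0.70750982 -0.47802479  0.52050183 -0.38862198]
 [-0.02041814 -0.72238643 -0.69118807  0.79919303]
 [ 0.          0.          0.          1.        ]]
{'time': 0.1, 'q': array([-67.67691271,  39.52819155, -11.14456071,  89.73997608,
         9.0144888 ,  51.71061446, -12.32342754]), 'joint_vel': array([-0.05048154, -0.18229387, -0.05284349, -0.10996177,  0.00538973,
       -0.02856187,  0.02344467]), 'effort': array([-3.67366549e-03, -5.40596223e+01, -1.27167564e+00, -1.58983558e+01,
        9.34113690e-03,  4.40519652e-03, -1.12190517e-05]), 'eef_pos': array([0.21756897, 0.58527224, 0.23056107]), 'orientation': array([-1.79903641e+02,  9.13122970e-03,  1.59619590e+02]), 'force': array([ 0.57290546, -0.34987609, -0.03271652]), 'torque': array([ 0.00896234, -0.00138181, -0.00310764]), 'width': 0.9994057396781547}
```

View pics/scene0.png

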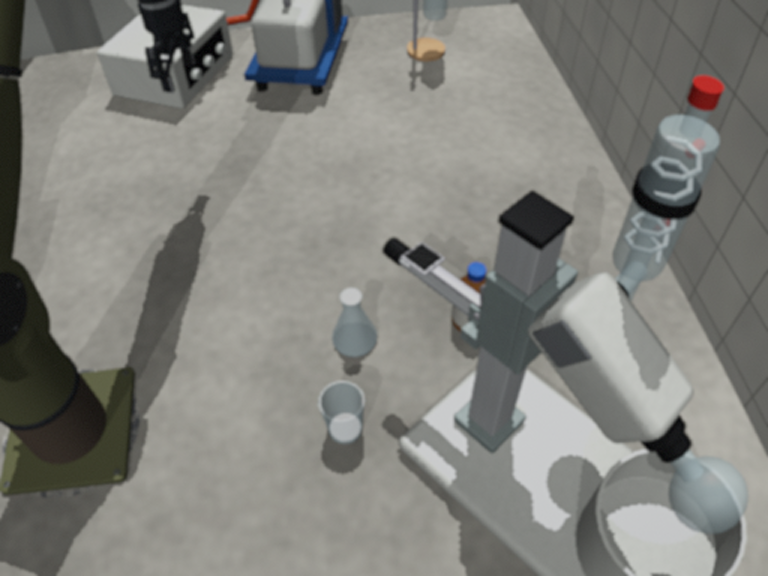

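View pics/side0.png

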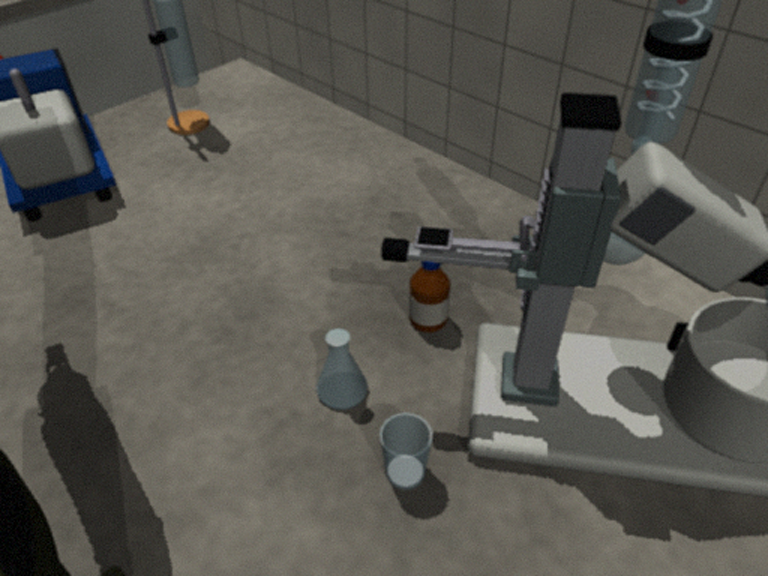

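The scene view puts the thumb plate at (424,259), the grip at (398,249) and the column top at (536,218), all in 1.5x pixels. In the side view they are at (434,237), (396,249) and (588,110). The bottle stands beneath the lift arm, and the conical flask and beaker are on the robot's side of it.

```bash
cat > h.py <<'E'
import numpy as np,cv2
def ray(c,uv):
    K=c["intrinsics"];n=cv2.undistortPoints(np.array([[uv]],float)/1.5,K,np.array([c["k1"],0,0,0,0.]))[0,0]
    E=c["extrinsics"];d=E[:3,:3]@np.r_[n,1];return E[:3,3],d/np.linalg.norm(d)
def tri(rs):
    A=sum(np.eye(3)-np.outer(d,d) for o,d in rs);b=sum((np.eye(3)-np.outer(d,d))@o for o,d in rs)
    x=np.linalg.solve(A,b);return x,[np.linalg.norm(np.cross(x-o,d)) for o,d in rs]
E
python3 - <<'E'
import pickle,numpy as np
from h import *
d=pickle.load(open("d.pkl","rb"))
P={"plate":[(424,259),(434,237)],"grip":[(398,249),(396,249)],"coltop":[(536,218),(588,110)],"conemouth":[(350,297),(338,338)],"bottlecap":[(477,270),(431,265)],"beakerbase":[(345,430),(406,471)]}
R={}
for k,(a,b) in P.items():
    R[k],e=tri([ray(d["scene"],a),ray(d["side"],b)]);print(k,R[k].round(4),np.round(e,4))
v=R["plate"]-R["coltop"];print(np.linalg.norm(v[:2]),np.degrees(np.arctan2(-v[1],-v[0])))
v=R["grip"]-R["coltop"];print(np.linalg.norm(v[:2]),np.degrees(np.arctan2(-v[1],-v[0])))
E
```

```text
plate [0.58   0.0177 0.2888] [0. 0.]
grip [0.5523 0.058  0.2658] [0.0024 0.0024]
coltop [ 0.6654 -0.1039  0.4713] [0.001 0.001]
conemouth [0.4825 0.1042 0.1161] [0.0011 0.0011]
bottlecap [0.6933 0.1183 0.1173] [0.0059 0.0059]
beakerbase [ 0.4468 -0.064  -0.0019] [0.0007 0.0007]
0.14858135679704762 -54.901594431717335
0.1975517161135523 -55.045256571596624
```

The plate and grip come out 148.6 and 197.6 mm from the column axis (149 and 198 given), with a rotavap yaw of -55° and the lift at about 0.02 to 0.03. That agrees well, so I'm approaching.

```bash
python3 - <<'E'
from cell import manip
import cv2,numpy as np
manip.clamp(30)
p=manip.get_obs()["eef_pos"]
manip.servo_line([p[0],p[1],0.40],feed=0.2)
best=None
for yaw in (-55,35,125,-145):
    q=manip.inverse_kinematics([0.58,0.018,0.36],[180,0,yaw]); q2=manip.inverse_kinematics([0.58,0.018,0.17],[180,0,yaw])
    print(yaw,None if q is None else q.round(0),None if q2 is None else q2.round(0))
    if q is not None and q2 is not None:
        c=np.abs(q-manip.get_obs()["q"]).max()
        if best is None or c<best[0]: best=(c,yaw)
print(best)
manip.move_pose([0.58,0.018,0.36],[180,0,best[1]])
o=manip.get_obs();print(o["time"],o["eef_pos"],o["orientation"],o["force"],o["width"])
for n in ["side","wrist"]:
    c=manip.camera(n);cv2.imwrite(f"pics/{n}1.png",cv2.resize(c["pixels"][:,:,::-1],None,fx=1.5,fy=1.5,interpolation=cv2.INTER_CUBIC))
E
```

```text
-55 [ -40.   46.   75.   89.  -45.   80. -106.] [ -32.   51.   50.  103.  -49.   51. -104.]
35 [-21.  30.  26.  88. -14.  65. -47.] [-17.  42.  18. 102. -20.  39. -43.]
125 [-11.  29.   8.  88.  -4.  64.  33.] [ -8.  41.   2. 102.  -2.  38.  31.]
-145 [  1.  29. -12.  87.   7.  65. 112.] [  5.  41. -19. 101.  20.  41. 100.]
(np.float64(46.08238329988739), 35)
4.2583 [0.58008197 0.01963989 0.35985947] [-1.79954661e+02 -2.04683619e-02  3.51581663e+01] [ 0.05158019  0.84953038 -0.3668384 ] -0.00149399556867933
```

View pics/side1.png

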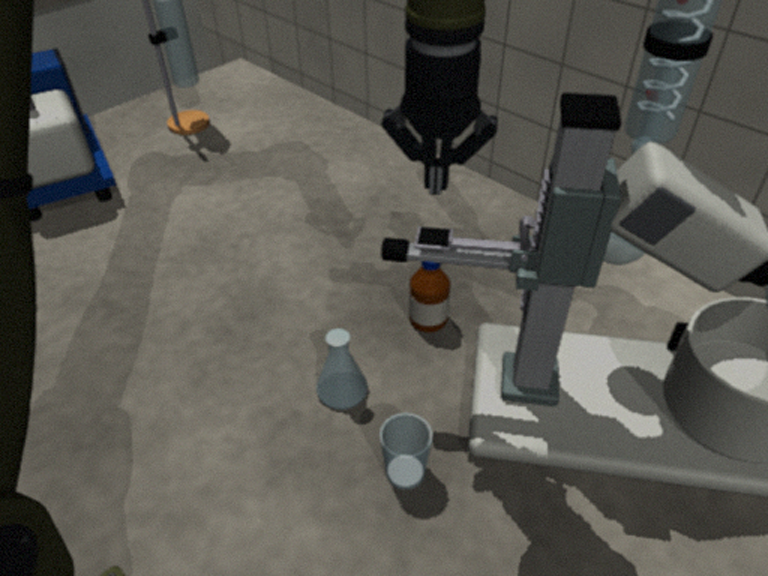

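View pics/wrist1.png

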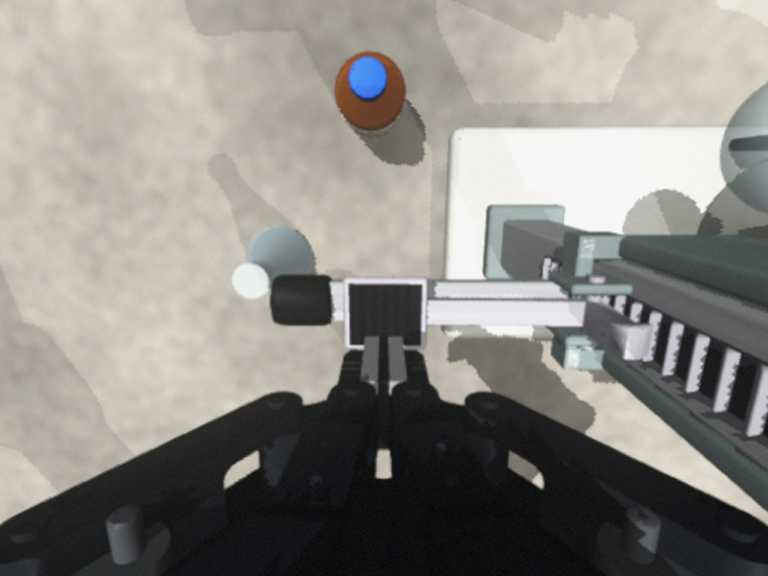

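The wrist view shows the plate centred at (385,313), in line with the fingers and the arm horizontal. I'll turn the tool 90° so the linkage spreads across the arm instead of towards the column, check the plate position with the wrist ray, then press.

```bash
python3 - <<'E'
from cell import manip
from h import *
from scipy.spatial.transform import Rotation as Ro
o=manip.get_obs();c=manip.camera("wrist")
T=np.eye(4);T[:3,:3]=Ro.from_euler("xyz",o["orientation"],degrees=True).as_matrix();T[:3,3]=o["eef_pos"]
c["extrinsics"]=T@c["T_tool_cam"]
r0,d=ray(c,(385,313));pl=r0+d*(0.295-r0[2])/d[2];print("plate wrist",pl)
xy=(pl[:2]+[0.58,0.0177])/2
if np.linalg.norm(pl[:2]-[0.58,0.0177])>0.012: raise SystemExit("disagree")
manip.move_pose([*xy,0.34],[180,0,125]);manip.pause(0.3)
print(manip.get_obs()["eef_pos"])
hit=manip.servo_line([*xy,0.265],feed=0.03,max_force=2.5)
o=manip.get_obs();print(hit,o["time"],o["eef_pos"],o["force"])
E
```

```text
plate wrist [0.57901974 0.01755304 0.295     ]
[0.57952056 0.01769586 0.3399705 ]
True 7.4083 [0.57948431 0.01762223 0.29381023] [ 0.49562161 -0.07672583  4.53836661]
```

```bash
python3 - <<'E'
from cell import manip
import cv2
x,y=0.5795,0.0177
def rep(h=None):
    o=manip.get_obs();print(h,round(o["time"],2),o["eef_pos"].round(4),o["force"].round(1))
for z in (0.280,0.272,0.262): rep(manip.servo_line([x,y,z],feed=0.03,max_force=28))
manip.pause(0.2);rep()
for z in (0.24,0.21,0.19,0.17): 
    h=manip.servo_line([x,y,z],feed=0.04,max_force=30);rep(h)
    if h: break
c=manip.camera("side");cv2.imwrite("pics/side2.png",cv2.resize(c["pixels"][:,:,::-1],None,fx=1.5,fy=1.5))
E
```

```text
False 8.02 [0.5796 0.0177 0.2805] [-1.5 -0.3  5.7]
False 8.43 [0.5795 0.0177 0.2725] [-0.7  0.4  5.9]
False 8.92 [0.5795 0.0177 0.2625] [-0.5  0.3  5.6]
None 9.12 [0.5795 0.0177 0.2625] [-2.   0.9  6.5]
False 9.82 [0.5795 0.0177 0.2405] [-1.7 -0.6  5.2]
False 10.72 [0.5796 0.0177 0.2107] [-1.9  0.1  6.6]
False 11.37 [0.5795 0.0177 0.1905] [-0.7  0.8  6.4]
True 11.82 [0.5797 0.0177 0.1766] [-5.   0.4 16.6]
```

View pics/side2.png

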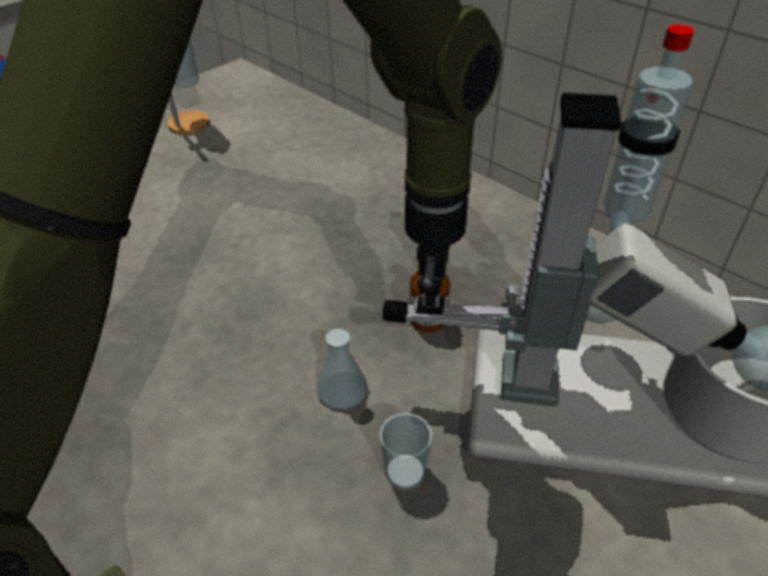

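The carriage is down: the stop was felt at z = 0.177 against 0.178 predicted. In the image the grip is at (396,311) and the flask is in the bath. I'll press once more to confirm, then release and check.

```bash
python3 - <<'E'
from cell import manip
import cv2
x,y=0.5795,0.0177
def rep(h=None):
    o=manip.get_obs();print(h,round(o["time"],2),o["eef_pos"].round(4),o["force"].round(1))
rep(manip.servo_line([x,y,0.172],feed=0.02,max_force=20));manip.pause(0.3);rep()
for z in (0.18,0.19,0.2,0.21): manip.servo_line([x,y,z],feed=0.05);rep()
manip.servo_line([x,y,0.36],feed=0.15);manip.pause(0.5);rep()
for n in ("side","wrist"):
    c=manip.camera(n);cv2.imwrite(f"pics/{n}3.png",cv2.resize(c["pixels"][:,:,::-1],None,fx=1.5,fy=1.5))
E
```

```text
True 12.08 [0.5797 0.0177 0.1767] [-3.7  0.1 13.7]
None 12.38 [0.5797 0.0177 0.1767] [-3.7  0.  14.4]
None 12.63 [0.5796 0.0177 0.1807] [-1.  -0.1  4.8]
None 12.98 [0.5798 0.0173 0.1905] [ 0.3 -0.9  3.9]
None 13.33 [0.579  0.0182 0.1999] [-0.6  0.4 -0.8]
None 13.68 [0.5796 0.0178 0.2103] [ 0.  -0.4  0.3]
None 15.33 [0.5795 0.0177 0.3599] [-0.1 -0.3  0.1]
```

View pics/side3.png

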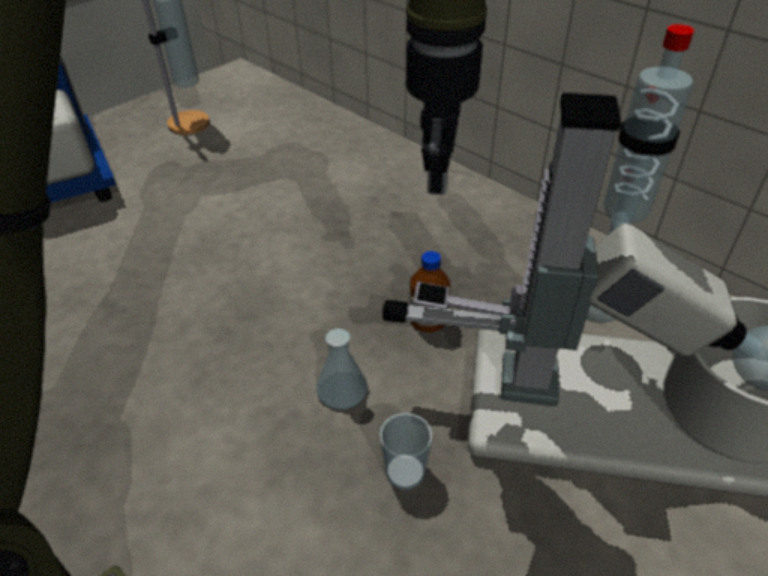

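View pics/wrist3.png

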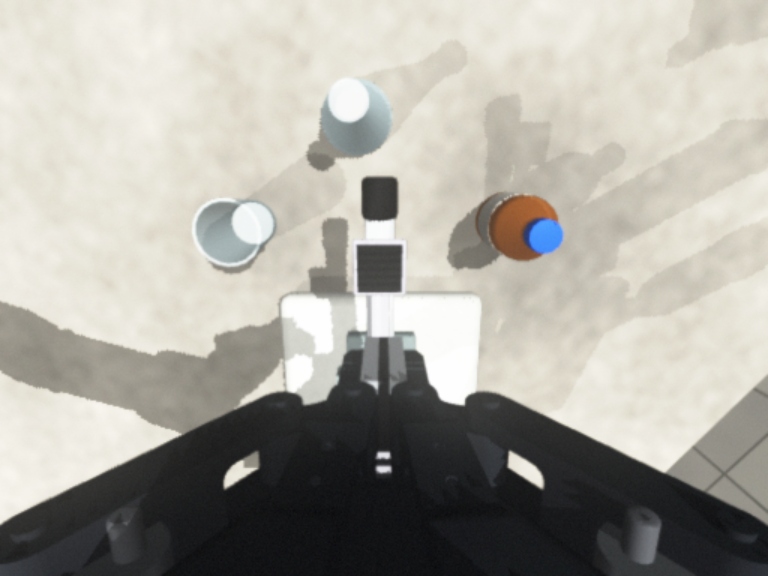

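The tail is tilted up and the fingers are clear. The three loose objects appear at the same pixels as before. One last numeric check: the plate height from the side pixel (432,294), and an image difference around the loose objects.

```bash
python3 - <<'E'
from h import *
import pickle
d=pickle.load(open("d.pkl","rb"));E=d["side"]["extrinsics"]
for z in (0.178,0.19,0.20): 
    p=np.linalg.inv(E)@[0.5795,0.0177,z,1];print(z,cv2.projectPoints(p[None,:3],np.zeros(3),np.zeros(3),d["side"]["intrinsics"],np.array([d["side"]["k1"],0,0,0,0.]))[0].ravel()*1.5)
a=cv2.imread("pics/side0.png");b=cv2.imread("pics/side3.png")
for n,(x,y,w,h) in dict(cone=(312,325,60,88),beaker=(375,408,62,85),bottle=(408,326,44,10)).items():
    A,B=[cv2.cvtColor(i[y:y+h,x:x+w],6).astype(np.float32) for i in (a,b)];print(n,cv2.phaseCorrelate(A,B))
E
python3 -c "
from cell import manip
manip.sign_off();print(manip.get_obs()['time'])"
```

```text
0.178 [430.43633041 301.04631917]
0.19 [430.76146171 294.66440922]
0.2 [431.03728808 289.25345008]
cone ((0.00037440492245366386, -0.04433891558039704), 1.1604800063592415)
beaker ((-0.1499684180801637, -0.0038973575444103403), 0.867997018330627)
bottle ((0.6120620247102231, -0.49837525290837537), 0.993813456164466)
the job is handed in; nothing more can be done
the job is handed in; nothing more can be done
```

The flask is lowered into the bath and the job is handed in at about 15 s of the 48 s. No verdict was reported, and one check on the pawl is not tight.

**What I did:** I pressed the thumb plate with the shut fingertips, pointing down, and followed it to the lower stop. Then I lifted straight up to z = 0.36 m, clear of everything.

**Last checks:**
- **Lower stop:** The stop was felt at z = 0.1767 m, against 0.178 m expected with the lift at 0.12 and the pawl fully pressed. A second press did not move it further.
- **Pawl release:** This is the least certain check.
  - On lifting, the plate followed the fingers up, and contact was lost somewhere between z = 0.1905 and 0.1999 m. A fully released pawl would leave them at about 0.199 m.
  - The side picture shows the plate tilted up, but my pixel reading puts it at 0.191–0.193 m. That is about 6 mm low, or roughly 0.06 rad of pawl, which is still under 0.09 rad.
  - The same kind of reading was 5 mm low before the press, so I think it is measurement bias. I handed in from the same command, without looking closer.
- **Loose glass:** The image shift was at most 0.15 px for the beaker and conical flask. The bottle showed about 0.8 px (around 1 mm or less) on a small crop partly covered by the lift arm.
- **Forces:** Every reading I took was under 17 N. The push onto the stop was set to halt at a 30 N change. The fingers stayed well away from the evaporator glass.

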